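Tuck the zinc flashing under the clay shingles and hold it down

ROBOT

A 6-joint arm with a two-finger parallel gripper is mounted at the origin on the work surface. World frame = base frame: x ahead of the robot, y to its left, z up, the work surface at z = 0. Lengths are in m, angles in rad, forces in N, time in s.
With the tool pointing down it reaches from about 0.35 to 1 m from the base axis. Payload 7.1 kg.
Tool frame: the origin (TCP) lies between the finger pads; the fingertips stand 22 mm ahead of it and the grasp point (between the pads) lies 3 mm ahead of it; z points along the fingers, y is the direction in which the jaws open and shut (so a half turn about z gives the same grasp; the last joint's range is limited). The gripper opens to 85 mm and grips with 20 to 120 N. Pads are 22 mm wide; open, the fingers measure 114 mm over their backs; the gripper's body (76 mm by 85 mm) begins 54 mm behind the grasp point. The pads swing forward as they close: fully open they stand 13 mm farther back than shut.
Start: joints at [-1.281, 0.423, 1.63, -0, 1.089, -0.019], TCP at [0.19, -0.595, 0.253] pointing down, gripper open.
Joint ranges: [-3, 3], [-0.9, 2.11], [0.09, 2.58], [-1.31, 4.45], [0.11, 2.69], [-2.54, 2.54]. Speed limits (rad/s): [2.39, 2.39, 3.01, 3.14, 3.14, 3.14].

INTERFACE

Orientations are given as a 3x3 rotation matrix whose columns are the frame's x, y, z axes.
In Python, from station import env gives the robot as it stands. The module is installed in compiled form; this text tells all that it offers.
- The arm moves only by the tool send_rows, never from a script. Its argument "plan" is a list that holds one entry, the list of rows, each a list of 7 numbers: the shift along the tool's x, y, z in mm, then the turn, a rotation vector about the tool's x, y, z in units of 6 degrees (1.0 is 6 degrees), then the finger opening in mm, from 0 to 85.4. In form: [[[dx, dy, dz, rx, ry, rz, gripper], ...]]. A call has 1 to 20 rows; each row shifts and turns the commanded pose from where the row before left it, along the tool's axes as they then stand; what a row does not reach is not made up. A row lasts 1/10 s, in which the tool goes at most 50 mm and 8.59 degrees, less where a joint would pass 70% of its speed; a pose out of reach is approached as far as the arm can. A call with a gripper value outside its range is refused whole. The fingers move at their own pace and stop on an object; the grip force is fixed at half the most. Time passes only in rows, so rows that do not move let the fingers close. It gives the time, the measured TCP pose, the force and the opening at its end, in the units of the state.
- env.state(): the state, without advancing time (a new reading comes with each control period).
- env.read_camera(name): name is "scene" or "top" or "wrist"; returns (picture, depth): 400x640x3 uint8, blue, green, red; 400x640 float32, m along the optical axis (not along the pixel's ray), 0 where there is no reading.
- env.calibration(name): a dict with "camera_matrix" (3x3 intrinsics, pixels), "cam_to_world" (4x4, takes a point from camera to world coordinates). Camera axes: x right, y up, looking along -z (the intrinsics and any distortion apply to the point x, -y, -z); pixel columns grow to the right and rows downward; lengths in m; the calibration is good to about 2 mm. The wrist camera is an equidistant fisheye: a pixel r from the principal point sees the ray r / f radians off the axis. A picture is of the moment at which its call begins: read the wrist's pose just before it. calibration takes no time and is no camera call; for the wrist camera it gives the pose at the moment of the call.
- env.sign_off(): hands the job in, once; it reports no verdict.
Trained networks look in the newest picture that a camera, given by its name, has taken for a name from the list of things; names that differ only in an ending like _2 or _b are one class to them, and where a whole thing is asked for, a point or a joint stands for the part that bears it (a point fixed in the world has none). Each returns a list of dicts, best first, with "conf" (0 to 1); they miss things now and then, are a little off and sometimes report something else, mostly with a low value. They report only what shows in the picture. A call takes as long as a camera call. They do not tell look-alikes from the thing itself.
- env.cut_out(camera, query): "mask" (400x640 bool, what is visible of it) and "xy" ([column, row] in pixels, amid what is visible of it).
The state is a dict: "t": time; "q": joint angles; "qvel": joint speeds; "joint_efforts": joint torques, N m; "eef_pos": TCP position; "ee_rot": TCP orientation; "wrist_force": force on the tool from outside, world axes, zero at the start; "moment": the same for the moment, N m; "opening": finger opening in m.
Only numpy, scipy, OpenCV 4.12 (cv2) and the standard library are available. Lean on these libraries where they do the work, as an engineer would, in place of code of your own. Each camera call takes 0.05 s, during which the arm holds its last target.

TASK

Pick up the zinc flashing and slide its flat flange along the bare roof board, in under the lower edge of the bottom course of clay shingles, square to it and centred on the course, until the dark scribed line on the flange meets the shingle edge. Do not lift the shingles and leave everything else on the bench where it is. Finish while still holding the flashing firmly pressed down flat on the board, ready to be nailed: do not let go.

Things in the scene. Friction and masses are not known exactly. Their poses are not given: they have to be found in the camera images.
- flashing_hem (a point): Centre of the hem (8 mm thick in x, 18 tall, 180 long in y) atop the upstand of the loose L-shaped grey zinc flashing: grip it here. 41 mm above the flange's underside, hem top 50. Axes: x level from hem to the flange's free edge, y along the hem, z up. Rigid, 0.18 to 0.29 kg. Starts on the bench, flange down, left or right of the panel.
- flange_edge (a point): Middle of the free edge, underside, of the flashing's flat flange (2.5 mm thick, 100 mm deep, 180 mm long): the edge that goes under the shingles. 100 mm along +x and 41 mm below flashing_hem; same axes. A dark line is scribed across the flange parallel to this edge, 40 mm from it (60 mm from the hem centre).
- shingle_edge (a point): Middle of the lower edge of the bottom course of clay shingles, at the level of the board's upper face (18 mm above the bench). x level, from the bare board in under the shingles; y along the edge; z up. Three reddish shingles, together 295 mm wide (y), 8 mm thick, over a gap 8 mm high; 58 mm in from the edge a batten closes the gap.
- panel: Roof panel fixed to the bench: plywood board 300 mm deep (x), 310 wide, 18 thick, bare for 110 mm in front of the shingle edge; a second course laps the first farther in, its top at most 25 mm above the board. Origin: centre of the board's underside; the shingle edge is 40 mm from it towards -x. Axes as shingle_edge.
- shingle_left (a joint): Lift of the left (+y) shingle of the bottom course, rad: 0 is lying down, it grows as its lower edge is raised (it turns about its nailed head, 135 mm in from the edge; 0.24 kg, held down by its weight alone).
- shingle_mid (a joint): The same for the middle shingle.
- shingle_right (a joint): The same for the right (-y) shingle.
- spare_shingles: Bystander: a stack of three spare shingles, 140 x 100 mm, 24 mm high, on the bench on the other side of the panel from the flashing. Origin: centre of its underside.
- hammer: Bystander: hammer, 280 mm long, lying at the right side of the bench.
- mug: Bystander: white mug, 80 mm across, 90 mm high, at the left. Origin: centre of its underside.
- knife: Bystander: utility knife with a blue and black handle, 160 mm long, 18 mm high, at the right back.
- nail_tray: Bystander: grey tray of copper nails, 100 x 75 x 40 mm, at the left. Origin: centre of its underside.
There are look-alikes about, which are no part of the job. Of the things that look like the part that bears flashing_hem, the middle-sized one is meant.

How it is judged:
By the outcome, as a careful person would: the job done as asked, in the order asked, and still so for the second after the job is handed in, while the arm keeps its last pose, push and grip.
It also fails if it takes over 43 s, if anything falls off the work surface, if the arm or the gripper's body presses on something with over 40 N, if the wrist force passes 120 N, or if a joint passes its speed limit or range.

## Working session

There is one attempt and no reset: what is moved stays moved. The work goes in short steps, Python scripts to look and compute and a tool call to move; the robot and the scene stay as the last step left them, time stands still between calls to the robot, and variables do not carry over. Pictures are saved under pics/ and viewed, and the job is handed in when it is done.

Besides the shell and the picture viewer there is one more tool, called after ">>>" by a JSON object that holds its "api" and its "payload". send_rows: Moves the arm, as the interface text tells. Its arguments: {"type":"object","properties":{"plan":{"type":"array"}},"required":["plan"]}

```bash
mkdir -p pics; ls; cat > h.py <<'E'
import numpy as np, cv2
from station import env
def snap(cam,name):
    im,d=env.read_camera(cam); cv2.imwrite(f'pics/{name}.png',im); np.save(f'pics/{name}_d.npy',d); np.save(f'pics/{name}_i.npy',im)
    c=env.calibration(cam); np.savez(f'pics/{name}_c.npz',**{k:np.array(v) for k,v in c.items()}); return im,d,c
def world(c,d,u,v):
    K=np.array(c['camera_matrix']);T=np.array(c['cam_to_world'])
    u=np.asarray(u,float);v=np.asarray(v,float)
    p=np.stack([(u-K[0,2])/K[0,0]*d,-(v-K[1,2])/K[1,1]*d,-d],-1)
    return p@T[:3,:3].T+T[:3,3]
E
python3 - <<'E'
from h import *
for n in ['scene','top','wrist']:
    im,d,c=snap(n,n+'0'); print(n,{k:np.round(v,3).tolist() if not isinstance(v,str) else v for k,v in c.items()}, (d>0).mean(), d[d>0].min() if (d>0).any() else 0, d.max())
    for q in ['flashing_hem']:
        for r in env.cut_out(n,q): print(n,q,r['conf'],r['xy'],r['mask'].sum())
print(env.state())
E
```

```text
pics
scene {'camera_matrix': [[423.77, 0.0, 316.433], [0.0, 423.77, 199.849], [0.0, 0.0, 1.0]], 'cam_to_world': [[0.547, -0.583, 0.6, 1.327], [0.837, 0.383, -0.39, -0.542], [-0.002, 0.716, 0.698, 1.04], [0.0, 0.0, 0.0, 1.0]]} 0.99001171875 0.84250194 3.9998176
scene flashing_hem 0.96 [208.4, 254.8] 2135
scene flashing_hem 0.95 [275.7, 199.8] 683
scene flashing_hem 0.86 [204.8, 194.9] 2602
top {'camera_matrix': [[518.679, 0.0, 316.787], [0.0, 518.679, 193.952], [0.0, 0.0, 1.0]], 'cam_to_world': [[0.004, 0.996, -0.093, 0.329], [-1.0, 0.003, -0.014, -0.018], [-0.014, 0.093, 0.996, 1.681], [0.0, 0.0, 0.0, 1.0]]} 0.99603515625 0.7668701 2.574893
top flashing_hem 0.63 [404.8, 274.8] 2474
top flashing_hem 0.61 [343.2, 229.4] 1062
top flashing_hem 0.57 [429.5, 199.2] 1899
wrist {'camera_matrix': [[309.707, 0.0, 317.444], [0.0, 309.707, 195.986], [0.0, 0.0, 1.0]], 'cam_to_world': [[0.305, 0.912, 0.275, 0.261], [-0.952, 0.292, 0.087, -0.573], [-0.001, -0.289, 0.957, 0.375], [0.0, 0.0, 0.0, 1.0]]} 0.99270703125 0.050000988 1.5179018
wrist flashing_hem 0.64 [37.0, 3.1] 208
wrist flashing_hem 0.55 [97.9, 104.7] 18536
{'t': 0.3, 'q': array([-1.28101818e+00,  4.23377335e-01,  1.63013727e+00,  1.31576192e-05,
        1.08857854e+00, -1.90015226e-02]), 'qvel': array([ 0.00148702, -0.00275047, -0.00142673, -0.00054603, -0.00167175,
       -0.00133417]), 'joint_efforts': array([-1.11533541e-04, -5.56804276e+01, -2.81613904e+01, -1.34544740e-05,
        4.83074007e-03, -1.89441585e-05]), 'eef_pos': array([ 0.1899155 , -0.59527673,  0.25305241]), 'ee_rot': array([[ 9.52706988e-01,  3.03890403e-01, -1.31840183e-04],
       [ 3.03890431e-01, -9.52706866e-01,  4.82959418e-04],
       [ 2.11616841e-05, -5.00183782e-04, -9.99999875e-01]]), 'wrist_force': array([ 0.31503896,  0.64261256, -0.49478301]), 'moment': array([ 0.03069019, -0.02530844, -0.00015185]), 'opening': 0.08544572795810064}
```

View pics/scene0.png

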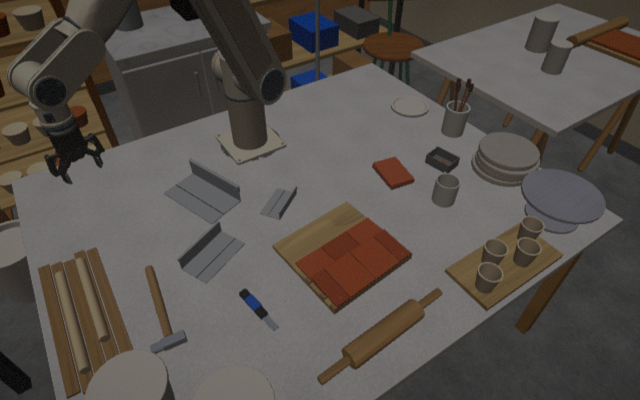

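View pics/top0.png

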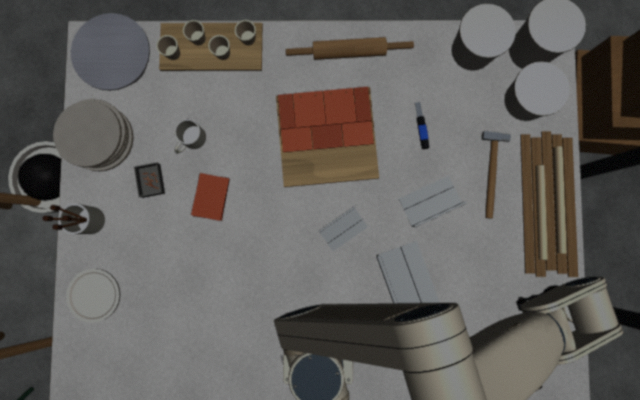

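View pics/wrist0.png

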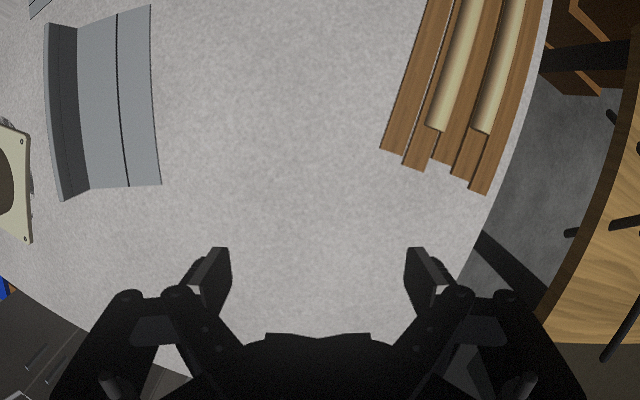

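Three flashing look-alikes show up. In scene pixels they are at (275,200) small, (208,255) medium and (205,195) large. I'll measure their sizes and show an enlarged crop.

```bash
cat >> h.py <<'E'
def load(name):
    z=np.load(f'pics/{name}_c.npz',allow_pickle=True); return np.load(f'pics/{name}_i.npy'),np.load(f'pics/{name}_d.npy'),{k:z[k] for k in z.files}
E
python3 - <<'E'
from h import *
for n in ['scene','top']:
    im,d,c=snap(n,n+'1')
    for r in env.cut_out(n,'flashing_hem'):
        m=r['mask']&(d>0); v,u=np.nonzero(m); p=world(c,d[m],u,v)
        # bench around
        k=cv2.dilate(r['mask'].astype('u1'),np.ones((15,15)))>0; k&=~(cv2.dilate(r['mask'].astype('u1'),np.ones((7,7)))>0)
        vv,uu=np.nonzero(k&(d>0)); b=world(c,d[vv,uu],uu,vv)
        rect=cv2.minAreaRect((p[:,:2]*1000).astype('f4'))
        print(n,np.round(r['xy']),'rect',np.round(rect[0]),np.round(rect[1]),round(rect[2],1),'z pct',np.round(np.percentile(p[:,2]*1000,[1,10,50,90,99]),1),'bench',np.median(b[:,2])*1000)
    print(n,'all cal dist',[k for k in c])
a,_,_=load('scene1'); cv2.imwrite('pics/crop1.png',cv2.convertScaleAbs(cv2.resize(a[140:320,140:430],None,fx=2.7,fy=2.7,interpolation=cv2.INTER_CUBIC),alpha=1.6))
a,_,_=load('top1'); cv2.imwrite('pics/crop2.png',cv2.convertScaleAbs(cv2.resize(a[70:310,260:490],None,fx=2.4,fy=2.4,interpolation=cv2.INTER_CUBIC),alpha=1.8))
E
```

```text
scene [207. 193.] rect [ 158. -278.] [322. 198.] 18.9 z pct [-0.   3.   6.6 56.1 72.5] bench 2.2881804311134513
scene [207. 255.] rect [ 448. -369.] [142. 181.] 25.0 z pct [-0.1  2.3  5.3 41.6 53.2] bench 2.129317651355489
scene all cal dist ['camera_matrix', 'cam_to_world']
top [341. 230.] rect [374. -77.] [ 81. 135.] 37.2 z pct [-7.1 -3.2  2.2  8.3 42.2] bench 0.16453089708046154
top [407. 275.] rect [ 219. -281.] [204. 147.] 19.7 z pct [-5.5 -1.5  3.9 11.5 72.8] bench 1.7830119379074194
top [421. 130.] rect [ 716. -335.] [165.  31.] 6.3 z pct [ 1.6  7.5 16.  22.3 26.5] bench 0.0799984794273012
top [432. 198.] rect [ 466. -363.] [103. 186.] 24.9 z pct [-6.4 -2.4  3.   9.8 53.7] bench -0.10044598030378715
top all cal dist ['camera_matrix', 'cam_to_world']
```

View pics/crop1.png

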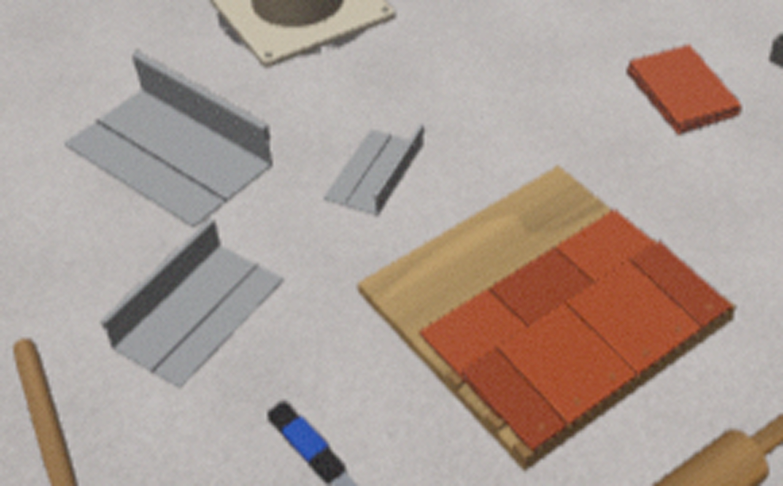

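View pics/crop2.png

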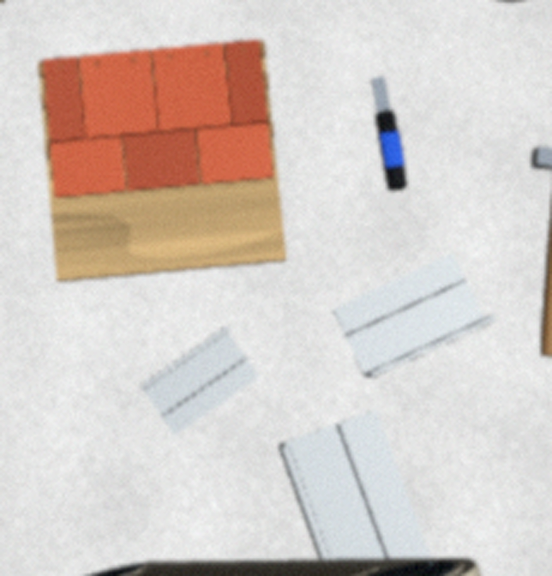

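The medium one (top view at about 103 x 186 mm, hem top about 53 mm, scene (207,255), top (432,198)) is the flashing. The large one is about 204 mm long with a 72 mm hem, and the small one is 81 x 135 mm. Next I'll get a rough location for the panel, then move the wrist camera over both.

```bash
python3 - <<'E'
from h import *
im,d,c=load('top1')
# project pixels onto plane z using rays
def onplane(c,u,v,z):
    K=c['camera_matrix'];T=c['cam_to_world']
    r=np.array([(u-K[0,2])/K[0,0],-(v-K[1,2])/K[1,1],-1.])@T[:3,:3].T
    return T[:3,3]+r*(z-T[2,3])/r[2]
# crop2 pix -> full
for n,(x,y),z in [('shL',(55,197),.034),('shR',(274,181),.034),('bdL',(58,280),.018),('bdR',(285,260),.018),('hemL',(370,376),.05),('hemR',(492,318),.05),('freeL',(333,312),0.0025),('freeR',(443,260),.0025)]:
    print(n,np.round(onplane(c,x/2.4+260,y/2.4+70,z),4))
env.read_camera('top')
for q in ['panel','spare_shingles','hammer','knife','mug','nail_tray','shingle_mid']:
    print(q,[(r['conf'],np.round(r['xy']).tolist(),np.round(onplane(c,*r['xy'],0.02),3).tolist()) for r in env.cut_out('top',q)[:3]])
E
```

```text
shL [0.6177 0.1149 0.034 ]
shR [ 0.6398 -0.1783  0.034 ]
bdL [0.5076 0.111  0.018 ]
bdR [ 0.5354 -0.1939  0.018 ]
hemL [ 0.3792 -0.3001  0.05  ]
hemR [ 0.4556 -0.4604  0.05  ]
freeL [ 0.4667 -0.2597  0.0025]
freeR [ 0.5378 -0.409   0.0025]
panel [(0.73, [208.0, 194.0], [0.481, 0.355, 0.02]), (0.61, [327.0, 135.0], [0.677, -0.026, 0.02])]
spare_shingles [(0.85, [211.0, 194.0], [0.482, 0.346, 0.02])]
hammer [(0.92, [487.0, 171.0], [0.559, -0.542, 0.02])]
knife [(0.93, [423.0, 128.0], [0.7, -0.337, 0.02])]
mug [(0.65, [186.0, 134.0], [0.68, 0.434, 0.02]), (0.38, [431.0, 201.0], [0.461, -0.361, 0.02])]
nail_tray [(0.9, [149.0, 179.0], [0.531, 0.549, 0.02])]
shingle_mid [(0.97, [327.0, 136.0], [0.675, -0.026, 0.02])]
```

>>> {"api": "send_rows", "payload": {"plan": [[[0,0,0,0,0,-1.35,85],[0,0,0,0,0,-1.35,85],[0,0,0,0,0,-1.35,85],[0,0,0,0,0,-1.35,85],[0,0,0,0,0,-1.35,85],[0,0,0,0,0,-1.35,85],[0,0,0,0,0,-1.35,85],[0,0,0,0,0,-1.35,85],[0,0,0,0,0,-1.35,85],[0,0,0,0,0,-1.35,85],[0,0,0,0,0,-1.35,85],[0,0,0,0,0,-1.35,85],[7,37,0,0,0,0,85],[7,37,0,0,0,0,85],[7,37,0,0,0,0,85],[7,37,0,0,0,0,85],[7,37,0,0,0,0,85],[7,37,0,0,0,0,85],[7,37,0,0,0,0,85],[7,37,0,0,0,0,85]]]}}

```text
t: 2.9
eef_pos: [0.4361, -0.419, 0.2535]
ee_rot: [[-0.421, 0.907, 0.0], [0.907, 0.421, -0.0], [-0.0, 0.0, -1.0]]
wrist_force: [0.8, -0.1, -0.2]
opening: 0.0848
```

>>> {"api": "send_rows", "payload": {"plan": [[[0,0,0,0,0,0,85],[0,0,0,0,0,0,85]]]}}

```text
t: 3.1
eef_pos: [0.4354, -0.4195, 0.2533]
ee_rot: [[-0.423, 0.906, -0.0], [0.906, 0.423, -0.0], [0.0, -0.0, -1.0]]
wrist_force: [-1.1, -0.4, 0.1]
opening: 0.085
```

```bash
python3 - <<'E'
from h import *
print(env.state()['eef_pos'],env.state()['ee_rot'][:,0])
snap('wrist','w1')
for r in env.cut_out('wrist','flashing_hem'): print(r['conf'],r['xy'],r['mask'].sum())
E
```

```text
[ 0.43535333 -0.41952949  0.25327619] [-4.22811159e-01  9.06217813e-01  6.81149920e-06]
0.95 [192.0, 30.7] 9635
0.89 [358.0, 130.0] 12329
```

View pics/w1.png

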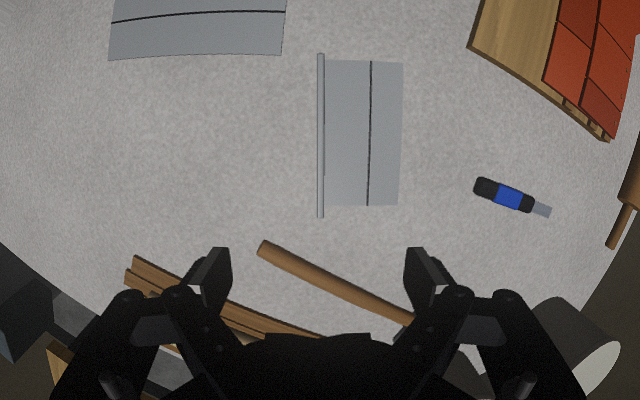

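The picture shows the medium flashing with its hem along column 320 (rows 53–217) and its scribed line near column 370. The large one is at the top left, and the panel is at the top right. Next I'll look at the panel.

>>> {"api": "send_rows", "payload": {"plan": [[[33,34,0,0,0,0,85],[33,34,0,0,0,0,85],[33,34,0,0,0,0,85],[33,34,0,0,0,0,85],[33,34,0,0,0,0,85],[33,34,0,0,0,0,85],[33,34,0,0,0,0,85],[0,0,0,0,0,1.14,85],[0,0,0,0,0,1.14,85],[0,0,0,0,0,1.14,85],[0,0,0,0,0,0,85],[0,0,0,0,0,0,85]]]}}

```text
t: 4.4
eef_pos: [0.5532, -0.1113, 0.2534]
ee_rot: [[-0.078, 0.997, -0.0], [0.997, 0.078, -0.0], [-0.0, -0.0, -1.0]]
wrist_force: [-1.0, -0.3, -0.4]
opening: 0.085
```

```bash
python3 - <<'E'
from h import *
print(env.state()['eef_pos'],env.state()['ee_rot'][:,0])
snap('wrist','w2')
E
```

```text
[ 0.553231   -0.11129219  0.25337941] [-7.78757816e-02  9.96963066e-01 -8.79578694e-05]
```

View pics/w2.png

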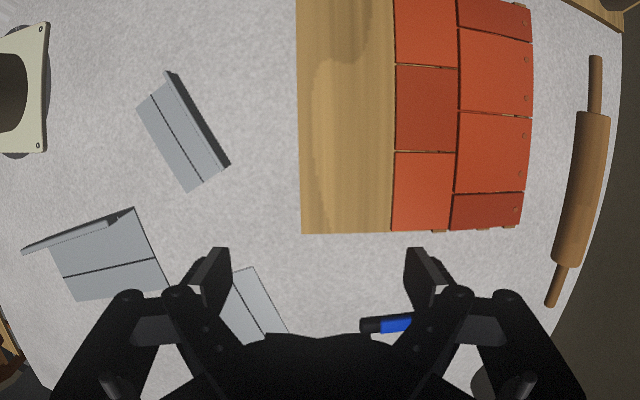

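The shingle edge runs near column 392. Its left end is cut off at the top, so I'll take a second view shifted to the left.

>>> {"api": "send_rows", "payload": {"plan": [[[40,40,0,0,0,0,85],[40,40,0,0,0,0,85],[0,0,0,0,0,0,85],[0,0,0,0,0,0,85]]]}}

```text
t: 4.85
eef_pos: [0.6189, -0.034, 0.2529]
ee_rot: [[-0.079, 0.997, -0.001], [0.997, 0.079, -0.0], [-0.0, -0.001, -1.0]]
wrist_force: [-0.6, 0.0, -0.4]
opening: 0.0847
```

```bash
python3 - <<'E'
from h import *
print(env.state()['eef_pos'],env.state()['ee_rot'][:,0])
snap('wrist','w3')
E
```

```text
[ 0.61886011 -0.03397148  0.25292935] [-7.92740869e-02  9.96852848e-01 -1.37128390e-04]
```

View pics/w3.png

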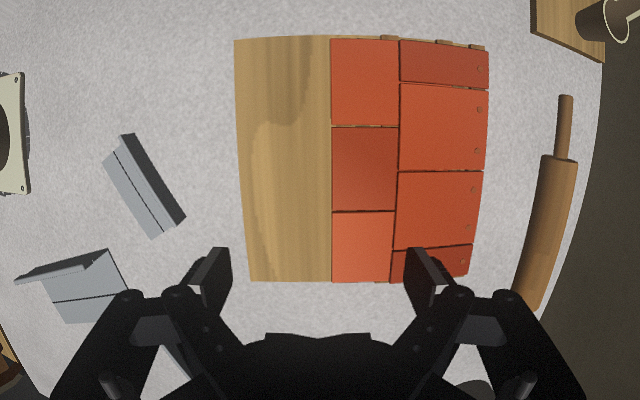

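```bash
cat >> h.py <<'E'
def rays(c,u,v):
    K=np.array(c['camera_matrix']);T=np.array(c['cam_to_world'])
    x=(np.asarray(u,float)-K[0,2])/K[0,0];y=(np.asarray(v,float)-K[1,2])/K[1,1]
    th=np.hypot(x,y);s=np.where(th>1e-9,np.sin(th)/np.maximum(th,1e-9),1)
    r=np.stack([x*s,-y*s,-np.cos(th)],-1)
    return T[:3,3],r@T[:3,:3].T
def wplane(c,u,v,z):
    o,r=rays(c,u,v); return o+r*((z-o[2])/r[...,2])[...,None]
def wproj(c,P):
    K=np.array(c['camera_matrix']);T=np.array(c['cam_to_world'])
    p=(np.atleast_2d(P)-T[:3,3])@T[:3,:3]; x,y,z=p[:,0],-p[:,1],-p[:,2]
    rr=np.hypot(x,y); th=np.arctan2(rr,z); k=th/np.maximum(rr,1e-9)
    return np.stack([K[0,2]+K[0,0]*x*k,K[1,2]+K[1,1]*y*k],-1)
E
python3 - <<'E'
from h import *
def redness(im):
    b=cv2.GaussianBlur(im,(3,3),0).astype(float); return (b[...,1]+1)/(b[...,2]+1)
res={}
for n,rows,c0 in [('w2',range(5,225),395),('w3',range(45,278),332)]:
    im,d,c=load(n); q=redness(im); U=[];V=[]
    for v in rows:
        seg=q[v,c0-15:c0+20]; a,b=np.median(seg[:8]),np.median(seg[-8:]); t=(a+b)/2
        k=np.nonzero(seg<t)[0]
        if len(k) and k[0]>0:
            i=k[0]; U.append(c0-15+i-1+(seg[i-1]-t)/(seg[i-1]-seg[i])); V.append(v)
    U=np.array(U);V=np.array(V)
    for z in [.018,.026,.034]:
        P=wplane(c,U,V,z); A=P[:,1]
        for _ in range(4):
            f=np.polyfit(P[:,1],P[:,0],1); e=P[:,0]-np.polyval(f,P[:,1]); g=abs(e)<2*np.median(abs(e))+.0005; 
            f=np.polyfit(P[g,1],P[g,0],1)
        print(n,z,'x at y=-.032',round(np.polyval(f,-.032),4),'yaw deg',np.degrees(np.arctan(-f[0])).round(2),'res',e[g].std()*1e3, 'cam',c['cam_to_world'][:3,3].round(3))
    # ends: red mask columns just inside
    m=(q<.6)
    u=c0+25
    col=m[:,c0+5:c0+55]
    ys=[(np.nonzero(r)[0].min(),np.nonzero(r)[0].max()) for r in col.T]
    print(n,'ends rows',ys[0],ys[10],ys[25],ys[-1])
    # depth check
    print('depth z sh',np.median([world_z for world_z in []]) if 0 else '')
E
```

```text
w2 0.018 x at y=-.032 0.6381 yaw deg 5.51 res 0.11351753291245785 cam [ 0.549 -0.038  0.375]
w2 0.026 x at y=-.032 0.6361 yaw deg 5.51 res 0.1109743010996728 cam [ 0.549 -0.038  0.375]
w2 0.034 x at y=-.032 0.634 yaw deg 5.51 res 0.10843106928690698 cam [ 0.549 -0.038  0.375]
w2 ends rows (np.int64(0), np.int64(230)) (np.int64(0), np.int64(229)) (np.int64(0), np.int64(229)) (np.int64(0), np.int64(228))
depth z sh 
w3 0.018 x at y=-.032 0.6346 yaw deg 5.42 res 0.1342479490055426 cam [0.614 0.039 0.375]
w3 0.026 x at y=-.032 0.6342 yaw deg 5.42 res 0.13123644880940058 cam [0.614 0.039 0.375]
w3 0.034 x at y=-.032 0.6339 yaw deg 5.42 res 0.12822494861326084 cam [0.614 0.039 0.375]
w3 ends rows (np.int64(39), np.int64(281)) (np.int64(39), np.int64(281)) (np.int64(39), np.int64(280)) (np.int64(40), np.int64(280))
depth z sh
```

```bash
python3 - <<'E'
from h import *
im,_,_=load('w3'); cv2.imwrite('pics/c3.png',cv2.resize(im[20:300,220:420],None,fx=2.1,fy=2.1,interpolation=cv2.INTER_CUBIC))
im,_,_=load('w1'); cv2.imwrite('pics/c1.png',cv2.convertScaleAbs(cv2.resize(im[40:230,290:420],None,fx=3.1,fy=3.1,interpolation=cv2.INTER_CUBIC),alpha=1.3))
E
```

```text
(no output)
```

View pics/c3.png

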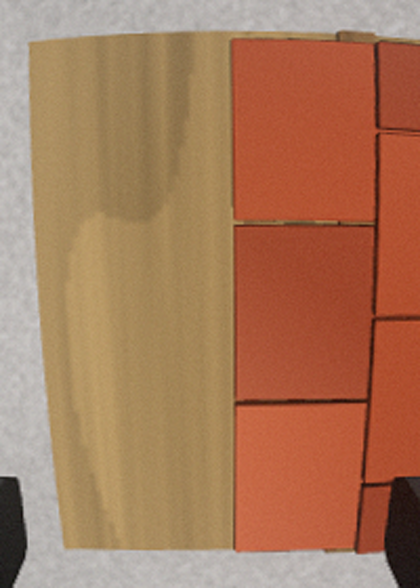

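View pics/c1.png

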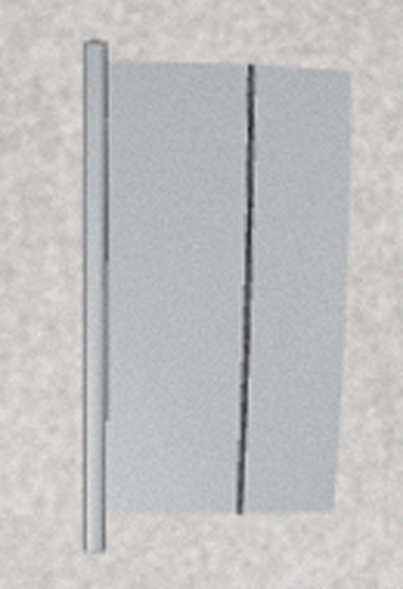

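```bash
python3 - <<'E'
from h import *
_,_,c=load('w3')
L=wplane(c,332.5,38.5,.034);R=wplane(c,332,281.7,.034);print('ends',L,R,'w',np.linalg.norm(L-R),'mid',(L+R)/2)
_,_,c=load('w1')
f=lambda x,y,z:wplane(c,x/3.1+290-.3,y/3.1+40-.3,z)
hL=f(95.5,42,.05);hR=f(95.5,551,.05); fL=f(351,70,.0025);fR=f(331,513,.0025);lL=f(251,66,.0025);lR=f(239,513,.0025)
for n,a,b in [('hem',hL,hR),('free',fL,fR),('line',lL,lR)]:
    v=a-b; print(n,(a+b)/2,'len',np.linalg.norm(v),'yaw',np.degrees(np.arctan2(-v[0],v[1])))
h=(hL+hR)/2; v=(hL-hR)/np.linalg.norm(hL-hR); n=np.array([v[1],-v[0]])
print('hem->free',((fL+fR)/2-h)[:2]@n,'line',((lL+lR)/2-h)[:2]@n,'lat',((fL+fR)/2-h)[:2]@v[:2])
E
```

```text
ends [0.62324576 0.11454871 0.034     ] [ 0.64889113 -0.17721974  0.034     ] w 0.29289334602714623 mid [ 0.63606845 -0.03133551  0.034     ]
hem [ 0.42160299 -0.38269968  0.05      ] len 0.17820304054172728 yaw 25.08511149735223
free [ 0.51179871 -0.3409083   0.0025    ] len 0.18086116655205728 yaw 24.75743044665419
line [ 0.47608035 -0.35800091  0.0025    ] len 0.17975330828444422 yaw 24.9406373330948
hem->free 0.0994064131315219 line 0.05981039267374464 lat -0.00039017217889635025
```

Measured sizes match the text: hem to line 59.8 mm, hem to free edge 99.4 mm, and the shingle edge at z = 34 mm agrees between both views. I'll go back to the hem at a lower height for a second view.

>>> {"api": "send_rows", "payload": {"plan": [[[-37,-25,8,0,0,0,85],[-37,-25,8,0,0,0,85],[-37,-25,8,0,0,0,85],[-37,-25,8,0,0,0,85],[-37,-25,8,0,0,0,85],[-37,-25,8,0,0,0,85],[-37,-25,8,0,0,0,85],[-37,-25,8,0,0,0,85],[-37,-25,8,0,0,0,85],[0,0,0,0,0,-1.14,85],[0,0,0,0,0,-1.14,85],[0,0,0,0,0,-1.14,85],[0,0,0,0,0,0,85],[0,0,0,0,0,0,85]]]}}

```text
t: 6.3
eef_pos: [0.4188, -0.3839, 0.1815]
ee_rot: [[-0.417, 0.909, -0.0], [0.909, 0.417, 0.0], [0.0, -0.0, -1.0]]
wrist_force: [-0.5, 0.0, -0.4]
opening: 0.0848
```

```bash
python3 - <<'E'
from h import *
s=env.state();print(s['t'],s['eef_pos'],s['ee_rot'][:,0])
im,d,c=snap('wrist','w4'); cv2.imwrite('pics/c4.png',cv2.convertScaleAbs(cv2.resize(im,None,fx=1.25,fy=1.25,interpolation=cv2.INTER_CUBIC),alpha=1.3))
E
```

```text
6.3 [ 0.41876937 -0.38391735  0.1814557 ] [-4.17348832e-01  9.08746356e-01  1.13603083e-04]
```

View pics/c4.png

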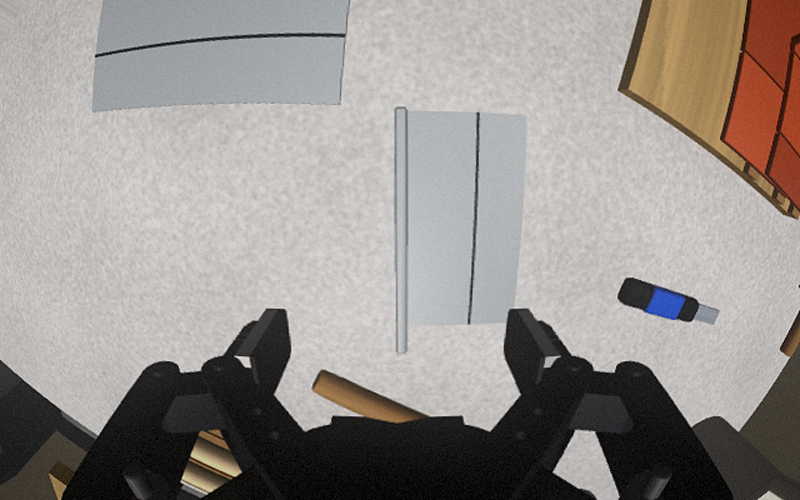

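```bash
python3 - <<'E'
from h import *
_,_,c=load('w4')
for z in [.046,.05,.054]:
    a=wplane(c,401.5/1.25-.1,108/1.25-.1,z);b=wplane(c,402/1.25-.1,353/1.25-.1,z);v=a-b
    _,_,c1=load('w1'); a1=wplane(c1,320.5,53.2,z);b1=wplane(c1,320.5,217.4,z)
    print(z,(a+b)/2,np.linalg.norm(v),np.degrees(np.arctan2(-v[0],v[1])),'w1',(a1+b1)/2,np.linalg.norm(a1-b1))
s=env.state();R=s['ee_rot'];print(R.T@(np.array([.4216,-.3827,.044])-s['eef_pos'])*1e3)
E
```

```text
0.046 [ 0.42353184 -0.38335026  0.046     ] 0.1810915293370083 25.072787149439183 w1 [ 0.42178144 -0.38301523  0.046     ] 0.18039839517787423
0.05 [ 0.42300107 -0.38231965  0.05      ] 0.17827502904851134 25.072787149439186 w1 [ 0.42157498 -0.38265618  0.05      ] 0.17820500544840776
0.054 [ 0.4224703  -0.38128904  0.054     ] 0.17545852876001436 25.072787149439183 w1 [ 0.42136852 -0.38229714  0.054     ] 0.17601161571894117
[-7.01055614e-02  2.82403784e+00  1.37472728e+02]
```

>>> {"api": "send_rows", "payload": {"plan": [[[0,3.5,20,0,0,-0.07,85],[0,0,30,0,0,0,85],[0,0,30,0,0,0,85],[0,0,25,0,0,0,85],[0,0,20,0,0,0,85],[0,0,12,0,0,0,85],[0,0,0,0,0,0,85],[0,0,0,0,0,0,85]]]}}

```text
t: 7.15
eef_pos: [0.4231, -0.3824, 0.0448]
ee_rot: [[-0.427, 0.904, 0.0], [0.904, 0.427, -0.0], [-0.0, 0.0, -1.0]]
wrist_force: [0.7, 0.7, 0.7]
opening: 0.0852
```

>>> {"api": "send_rows", "payload": {"plan": [[[0,0,0,0,0,0,30],[0,0,0,0,0,0,14],[0,0,0,0,0,0,14],[0,0,0,0,0,0,14]]]}}

```text
t: 7.55
eef_pos: [0.4231, -0.3823, 0.0448]
ee_rot: [[-0.427, 0.904, 0.001], [0.904, 0.427, -0.001], [-0.001, 0.0, -1.0]]
wrist_force: [0.4, 0.0, 0.4]
opening: 0.0277
```

```bash
python3 - <<'E'
from h import *
s=env.state();print(s['t'],s['eef_pos'],s['ee_rot'],s['wrist_force'],s['opening'])
im,d,c=snap('wrist','w5'); cv2.imwrite('pics/c5.png',cv2.convertScaleAbs(cv2.resize(im,None,fx=1.25,fy=1.25,interpolation=cv2.INTER_CUBIC),alpha=1.3))
E
```

```text
7.55 [ 0.42307021 -0.38230262  0.04483025] [[-4.27477579e-01  9.04025747e-01  6.07383154e-04]
 [ 9.04025627e-01  4.27477898e-01 -5.59210459e-04]
 [-7.65183527e-04  3.10040003e-04 -9.99999659e-01]] [0.35874163 0.04301198 0.39260044] 0.027704427942117534
```

View pics/c5.png

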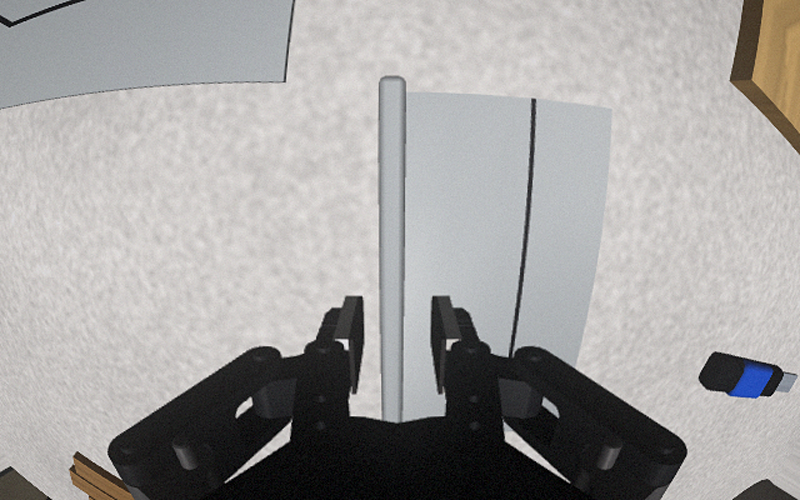

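The hem at column 393 sits midway between the pads (362 and 432). I'll close the gripper.

>>> {"api": "send_rows", "payload": {"plan": [[[0,0,0,0,0,0,0],[0,0,0,0,0,0,0],[0,0,0,0,0,0,0],[0,0,0,0,0,0,0],[0,0,0,0,0,0,0],[0,0,0,0,0,0,0]]]}}

```text
t: 8.2
eef_pos: [0.4229, -0.3823, 0.0447]
ee_rot: [[-0.427, 0.904, 0.0], [0.904, 0.427, -0.0], [-0.0, 0.0, -1.0]]
wrist_force: [-0.7, 0.8, 4.9]
opening: 0.0067
```

```bash
python3 - <<'E'
from h import *
s=env.state();print(s['t'],s['eef_pos'],s['ee_rot'],s['wrist_force'],s['opening'])
E
```

```text
8.2 [ 0.42291016 -0.38226684  0.04465016] [[-4.27493439e-01  9.04018441e-01  1.33873672e-04]
 [ 9.04018414e-01  4.27493459e-01 -2.20984910e-04]
 [-2.57004553e-04  2.65546655e-05 -9.99999967e-01]] [-0.70154541  0.7971487   4.92849417] 0.006738153427230581
```

>>> {"api": "send_rows", "payload": {"plan": [[[0,0,-5,0,0,0,0],[0,0,-15,0,0,0,0],[0,0,-20,0,0,0,0],[0,0,-20,0,0,0,0],[0,0,-10,0,0,0,0],[0,0,0,0,0,0.83,0],[0,0,0,0,0,0.83,0],[0,0,0,0,0,0.83,0],[0,0,0,0,0,0.82,0],[15,6,0,0,0,0,0],[25,10,0,0,0,0,0],[25,10,0,0,0,0,0],[25,10,0,0,0,0,0],[25,10,0,0,0,0,0],[25,10,0,0,0,0,0],[25,10,0,0,0,0,0],[25,10,0,0,0,0,0],[25,10,0,0,0,0,0],[25,10,0,0,0,0,0],[25,10,0,0,0,0,0]]]}}

```text
t: 10.2
eef_pos: [0.503, -0.1062, 0.1144]
ee_rot: [[-0.097, 0.995, -0.001], [0.995, 0.097, 0.0], [0.0, -0.0, -1.0]]
wrist_force: [0.5, 0.2, -3.2]
opening: 0.0067
```

>>> {"api": "send_rows", "payload": {"plan": [[[20,10,0,0,0,0,0],[20,8,0,0,0,0,0],[0,0,0,0,0,0,0],[0,0,0,0,0,0,0],[0,0,0,0,0,0,0]]]}}

```text
t: 10.7
eef_pos: [0.5168, -0.0668, 0.1143]
ee_rot: [[-0.096, 0.995, -0.0], [0.995, 0.096, -0.0], [0.0, -0.0, -1.0]]
wrist_force: [-0.3, 0.0, -3.5]
opening: 0.0068
```

```bash
cat > look.py <<'E'
from h import *
import sys
n=sys.argv[1]
s=env.state();R=s['ee_rot'];print(s['t'],s['eef_pos'].round(4),'yaw',np.degrees(np.arctan2(-R[0,0],R[1,0])).round(2),'tilt',R[:2,2].round(4),'F',s['wrist_force'].round(1),'M',s['moment'].round(2),s['opening'].round(4))
y=np.radians(5.46);xp=np.array([np.cos(y),np.sin(y)]);yp=np.array([-xp[1],xp[0]])
d=s['eef_pos'][:2]-np.array([.634,-.0315]); print('along x_p',d@xp*1e3,'along y_p',d@yp*1e3)
im,_,_=snap('wrist',n); cv2.imwrite(f'pics/{n}b.png',cv2.convertScaleAbs(cv2.resize(im,None,fx=1.25,fy=1.25,interpolation=cv2.INTER_CUBIC),alpha=1.3))
im,_,_=snap('scene',n+'s'); cv2.imwrite(f'pics/{n}sb.png',cv2.convertScaleAbs(cv2.resize(im[120:320,160:440],None,fx=2.8,fy=2.8,interpolation=cv2.INTER_CUBIC),alpha=1.6))
E
python3 look.py w6
```

```text
Traceback (most recent call last):
  File "look.py", line 4, in <module>
    s=env.state();R=s['ee_rot'];print(s['t'],s['eef_pos'].round(4),'yaw',np.degrees(np.arctan2(-R[0,0],R[1,0])).round(2),'tilt',R[:2,2].round(4),'F',s['wrist_force'].round(1),'M',s['moment'].round(2),s['opening'].round(4))
                                                                                                                                                                                                        ^^^^^^^^^^^^^^^^^^
AttributeError: 'float' object has no attribute 'round'
```

```bash
sed -i "s/s\['opening'\].round(4)/s['opening']/" look.py; python3 look.py w6
```

```text
10.7 [ 0.5168 -0.0668  0.1143] yaw 5.49 tilt [-0.0005 -0.    ] F [-0.3  0.  -3.5] M [-0.05 -0.02  0.01] 0.006821211982671084
along x_p -119.98383525142705 along y_p -24.031946745669906
```

View pics/w6b.png

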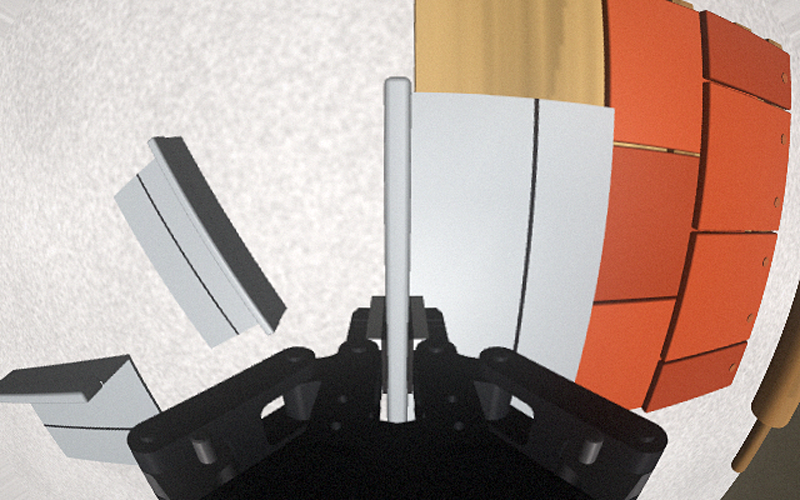

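View pics/w6sb.png

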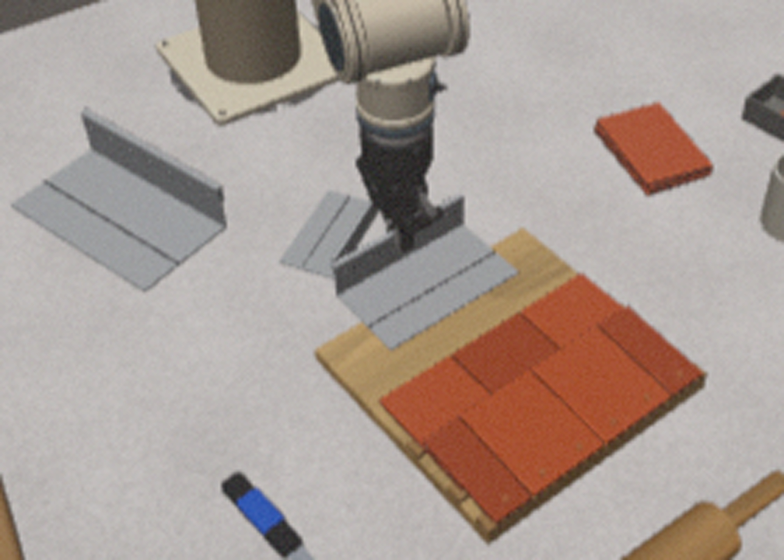

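It is held flat: hem, line and corner pixels match the view from before the lift. I'll move to the pre-insert position and lower it.

>>> {"api": "send_rows", "payload": {"plan": [[[12,6.5,5,0,0,0,0],[12,6.5,10,0,0,0,0],[0,0,12,0,0,0,0],[0,0,10,0,0,0,0],[0,0,7,0,0,0,0],[0,0,3,0,0,0,0],[0,0,0,0,0,0,0],[0,0,0,0,0,0,0]]]}}

```text
t: 11.6
eef_pos: [0.5281, -0.0418, 0.0674]
ee_rot: [[-0.095, 0.996, 0.0], [0.996, 0.095, -0.0], [-0.0, 0.0, -1.0]]
wrist_force: [-0.1, 0.3, -1.9]
opening: 0.007
```

```bash
python3 look.py w7
```

```text
11.6 [ 0.5281 -0.0418  0.0674] yaw 5.44 tilt [ 0.0002 -0.    ] F [-0.1  0.3 -1.9] M [-0.05  0.03  0.03] 0.006978680400393138
along x_p -106.36912651846991 along y_p -0.1609065489238011
```

View pics/w7b.png

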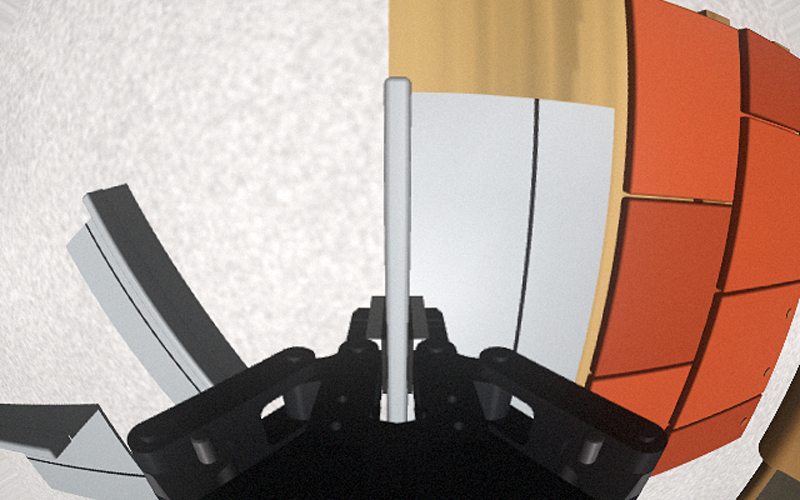

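View pics/w7sb.png

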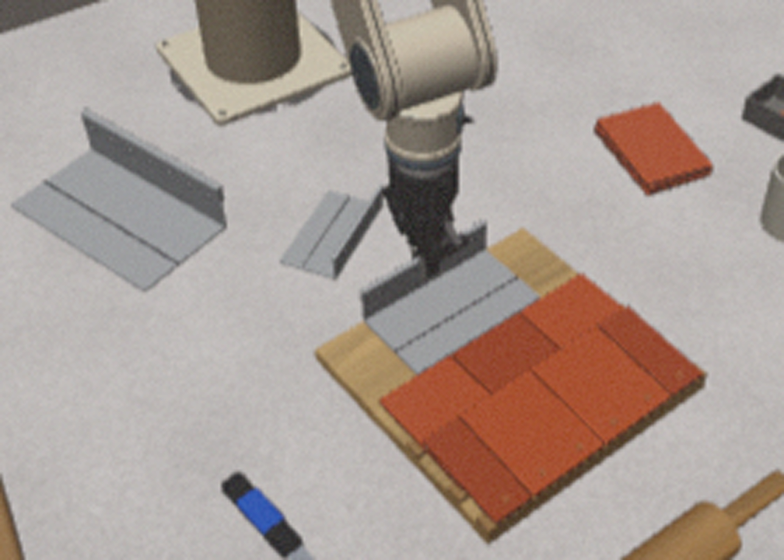

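>>> {"api": "send_rows", "payload": {"plan": [[[0,0,2,0,0,0,0],[0,0,1.5,0,0,0,0],[0,0,1,0,0,0,0],[0,0,0.5,0,0,0,0],[0,0,0,0,0,0,0],[0,0,0,0,0,0,0]]]}}

```text
t: 12.3
eef_pos: [0.528, -0.0416, 0.0626]
ee_rot: [[-0.095, 0.995, 0.0], [0.995, 0.095, -0.0], [-0.0, 0.0, -1.0]]
wrist_force: [-2.1, -0.3, 5.6]
opening: 0.0072
```

```bash
python3 look.py w8
```

```text
12.3 [ 0.528  -0.0416  0.0626] yaw 5.45 tilt [ 0. -0.] F [-2.1 -0.3  5.6] M [0.06 0.42 0.03] 0.0071514095282599124
along x_p -106.51947631632366 along y_p 0.014093658515405144
```

View pics/w8b.png

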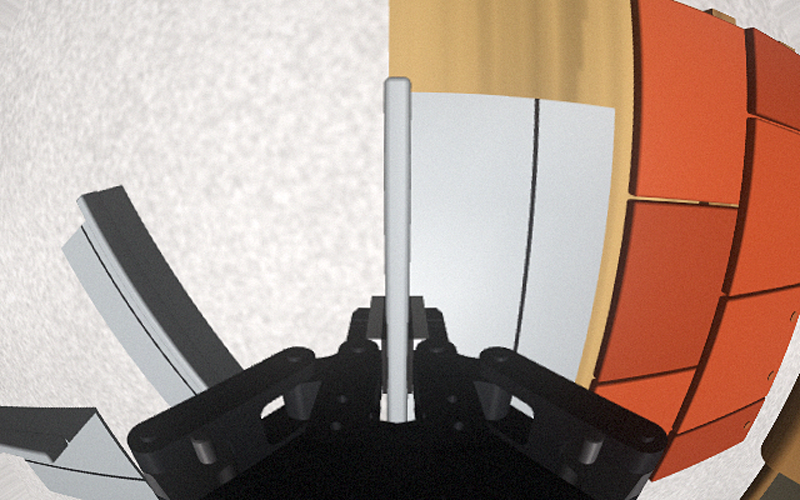

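```bash
cat > meas.py <<'E'
from h import *
import sys
n=sys.argv[1]; im,_,c=load(n)
y=np.radians(5.46);xp=np.array([np.cos(y),np.sin(y)]);yp=np.array([-xp[1],xp[0]]);E=np.array([.634,-.0315])
g=cv2.GaussianBlur(im,(3,3),0).astype(float); q=(g[...,1]+1)/(g[...,2]+1); L=g.sum(2)
def pan(u,v,z):
    P=wplane(c,u,v,z); d=P[...,:2]-E; return np.round(d@xp*1e3,2),np.round(d@yp*1e3,2)
for v in range(*map(int,sys.argv[2:5])):
    # shingle top edge: first q<.6*... scanning from col 420
    k=np.nonzero(q[v,415:]<.62)[0]
    k=k[0]+415 if len(k) else -1
    # line: darkest col between 400..(k-3)
    lo,hi=int(sys.argv[5]),int(sys.argv[6]); u=lo+np.argmin(L[v,lo:hi]); w=(L[v,u-6:u+7].max()-L[v,u-3:u+4]).clip(0); w=np.where(w>.4*w.max(),w,0); uc=(w*np.arange(u-3,u+4)).sum()/w.sum()
    print(v,'edge',k,pan(k-.5,v,.034) if k>0 else '','line',round(uc,1),pan(uc,v,.0205), 'contrast',round(w.max()))
E
python3 meas.py w8 90 270 25 400 440
python3 - <<'E'
from h import *
_,_,c=load('w8'); E=np.array([.634,-.0315]);y=np.radians(5.46);xp=np.array([np.cos(y),np.sin(y)]);yp=np.array([-xp[1],xp[0]])
for n,u,v,z in [('free L',614,108,.0205),('flange L near',412,93,.0205),('hem L',397.5,78,.068),('free mid',608,250,.0205)]:
    d=wplane(c,u/1.25-.1,v/1.25-.1,z)[:2]-E; print(n,d@xp*1e3,d@yp*1e3)
E
```

```text
90 edge 508 (np.float64(-2.37), np.float64(88.4)) line 428.7 (np.float64(-45.34), np.float64(84.13)) contrast 379
115 edge 507 (np.float64(-2.29), np.float64(74.49)) line 428.4 (np.float64(-45.09), np.float64(70.31)) contrast 361
140 edge 505 (np.float64(-2.38), np.float64(60.53)) line 427.0 (np.float64(-45.17), np.float64(56.41)) contrast 368
165 edge 504 (np.float64(-1.22), np.float64(46.42)) line 425.4 (np.float64(-45.11), np.float64(42.29)) contrast 332
190 edge 500 (np.float64(-1.66), np.float64(31.84)) line 423.4 (np.float64(-45.03), np.float64(27.73)) contrast 350
215 edge 495 (np.float64(-2.3), np.float64(16.69)) line 420.5 (np.float64(-45.19), np.float64(12.53)) contrast 339
240 edge 490 (np.float64(-2.39), np.float64(0.71)) line 417.6 (np.float64(-45.13), np.float64(-3.58)) contrast 346
265 edge 485 (np.float64(-1.89), np.float64(-16.44)) line 414.0 (np.float64(-45.15), np.float64(-20.9)) contrast 341
free L -5.265385240667858 90.41681851969557
flange L near -99.39665226445074 89.97724934886543
hem L -105.44092319931886 89.71037815601535
free mid -1.392225689751737 21.690890448217523
```

Touching the board with about 8 N. The line is parallel at 45.1 mm before the edge, and the flashing is centred to 0.2 mm. I'll slide in stages.

>>> {"api": "send_rows", "payload": {"plan": [[[0,2,0,0,0,0,0],[0,3,0,0,0,0,0],[0,3,0,0,0,0,0],[0,3,0,0,0,0,0],[0,3,0,0,0,0,0],[0,0,0,0,0,0,0]]]}}

```text
t: 13.0
eef_pos: [0.5393, -0.0403, 0.0626]
ee_rot: [[-0.095, 0.995, -0.005], [0.995, 0.095, 0.0], [0.001, -0.005, -1.0]]
wrist_force: [-11.1, -1.2, 14.8]
opening: 0.007
```

```bash
python3 look.py w9; python3 - <<'E'
from h import *
im,_,_=load('w8'); cv2.imwrite('pics/w8c.png',cv2.convertScaleAbs(cv2.resize(im[80:180,400:540],None,fx=5,fy=5,interpolation=cv2.INTER_NEAREST),alpha=1.5))
E
```

```text
13.0 [ 0.5393 -0.0403  0.0626] yaw 5.46 tilt [-0.0054  0.0002] F [-11.1  -1.2  14.8] M [-0.2   1.66  0.05] 0.007047478449599357
along x_p -95.10884790173061 along y_p 0.2996143584007883
```

View pics/w9b.png

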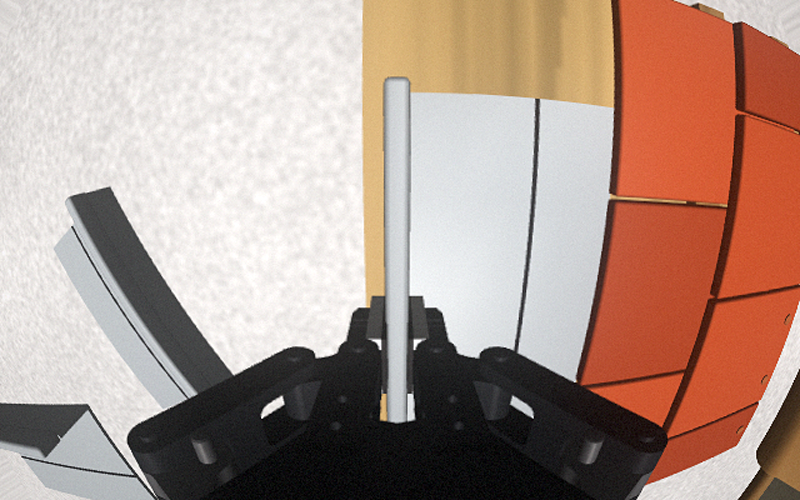

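View pics/w8c.png

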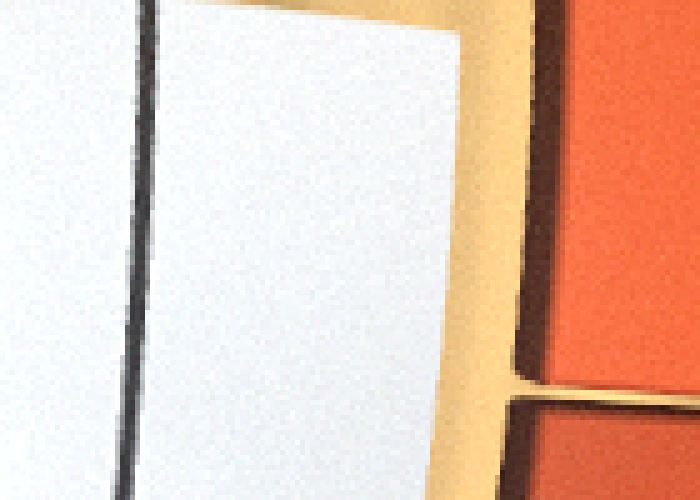

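View pics/w9sb.png

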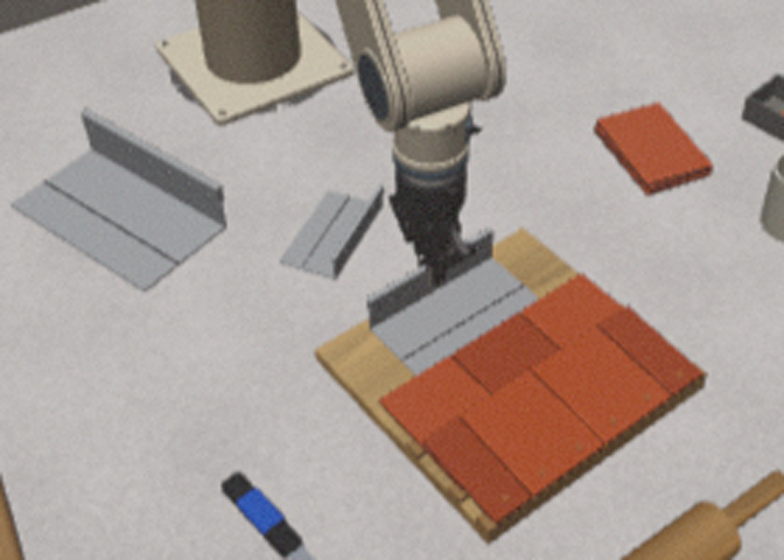

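```bash
python3 - <<'E'
from h import *
E=np.array([.634,-.0315]);y=np.radians(5.46);xp=np.array([np.cos(y),np.sin(y)]);yp=np.array([-xp[1],xp[0]])
def pan(c,u,v,z):
    d=wplane(c,u,v,z)[:2]-E; return np.round([d@xp*1e3,d@yp*1e3],2)
_,_,c=load('w8')
print('bottom',pan(c,506,95,.026),'top',pan(c,513,95,.034), 'bot2',pan(c,500.5,170,.026),'top2',pan(c,507.5,170,.034))
E
python3 meas.py w9 90 270 40 400 440
```

```text
bottom [ 2.13 86.14] top [ 1.64 86.12] bot2 [ 2.54 41.9 ] top2 [ 2.14 43.66]
90 edge 492 (np.float64(-2.24), np.float64(87.29)) line 429.5 (np.float64(-33.85), np.float64(84.45)) contrast 375
130 edge 491 (np.float64(-1.56), np.float64(65.65)) line 428.0 (np.float64(-33.85), np.float64(62.33)) contrast 360
170 edge 490 (np.float64(0.35), np.float64(43.64)) line 425.5 (np.float64(-33.78), np.float64(39.79)) contrast 331
210 edge 484 (np.float64(0.12), np.float64(20.39)) line 421.6 (np.float64(-33.84), np.float64(16.05)) contrast 350
250 edge 474 (np.float64(-1.68), np.float64(-4.76)) line 416.5 (np.float64(-33.89), np.float64(-9.86)) contrast 343
```

>>> {"api": "send_rows", "payload": {"plan": [[[0,3,-0.1,0,0,0,0],[0,3,-0.1,0,0,0,0],[0,4,0,0,0,0,0],[0,4,0,0,0,0,0],[0,0,0,0,0,0,0]]]}}

```text
t: 13.6
eef_pos: [0.5551, -0.0389, 0.0627]
ee_rot: [[-0.095, 0.995, -0.002], [0.995, 0.095, 0.0], [0.0, -0.002, -1.0]]
wrist_force: [-5.5, -0.2, 7.5]
opening: 0.0069
```

```bash
python3 look.py w10; python3 meas.py w10 90 270 40 400 440
```

```text
13.6 [ 0.5551 -0.0389  0.0627] yaw 5.45 tilt [-0.0018  0.0001] F [-5.5 -0.2  7.5] M [-0.08  0.79 -0.04] 0.006884640792154494
along x_p -79.2450651035111 along y_p 0.1073307930391891
90 edge 468 (np.float64(-1.11), np.float64(85.42)) line 429.3 (np.float64(-17.87), np.float64(84.26)) contrast 388
130 edge 466 (np.float64(-1.2), np.float64(64.32)) line 427.6 (np.float64(-18.02), np.float64(62.11)) contrast 359
170 edge 463 (np.float64(-0.95), np.float64(42.87)) line 425.3 (np.float64(-17.79), np.float64(39.55)) contrast 366
210 edge 460 (np.float64(0.29), np.float64(20.28)) line 421.4 (np.float64(-17.85), np.float64(15.78)) contrast 358
250 edge 451 (np.float64(-1.33), np.float64(-4.26)) line 416.4 (np.float64(-17.88), np.float64(-10.18)) contrast 382
```

View pics/w10b.png

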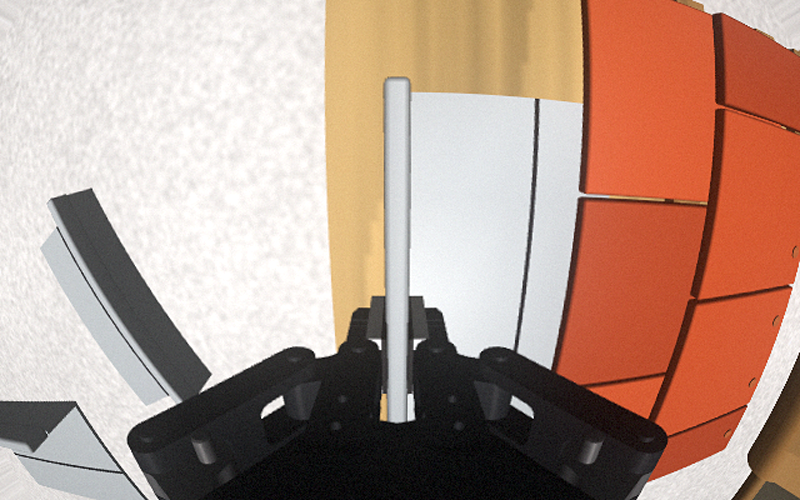

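View pics/w10sb.png

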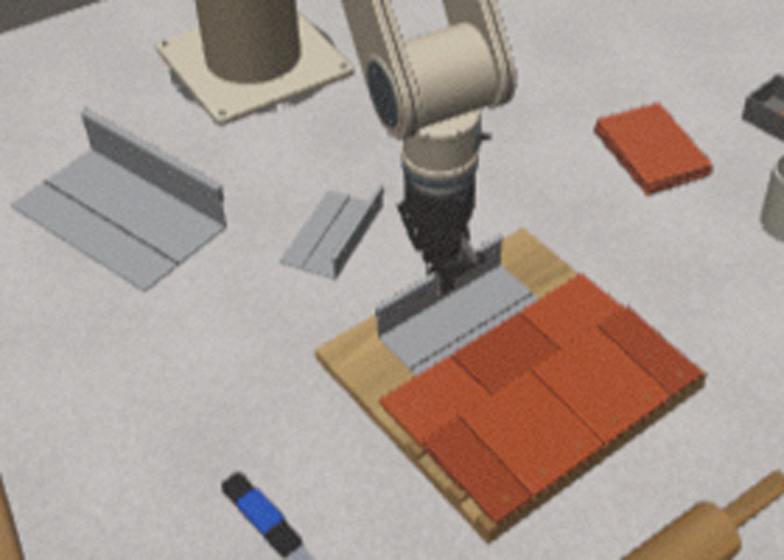

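>>> {"api": "send_rows", "payload": {"plan": [[[0,3,0,0,0,0,0],[0,4,0,0,0,0,0],[0,4,0,0,0,0,0],[0,2,0,0,0,0,0],[0,0,0,0,0,0,0],[0,0,0,0,0,0,0]]]}}

```text
t: 14.3
eef_pos: [0.5677, -0.0377, 0.0627]
ee_rot: [[-0.095, 0.995, -0.002], [0.995, 0.095, 0.0], [0.0, -0.002, -1.0]]
wrist_force: [-6.4, -0.7, 8.8]
opening: 0.0069
```

```bash
python3 look.py w11; python3 meas.py w11 90 270 40 400 435; python3 - <<'E'
from h import *
im,_,_=load('w11'); cv2.imwrite('pics/w11c.png',cv2.convertScaleAbs(cv2.resize(im[60:200,380:520],None,fx=4.2,fy=4.2,interpolation=cv2.INTER_NEAREST),alpha=1.5))
E
```

```text
14.3 [ 0.5677 -0.0377  0.0627] yaw 5.46 tilt [-0.0023  0.0001] F [-6.4 -0.7  8.8] M [-0.1   0.88  0.05] 0.006862131938411651
along x_p -66.62031595990685 along y_p 0.13591619589819418
90 edge 447 (np.float64(-0.74), np.float64(84.21)) line 429.3 (np.float64(-5.28), np.float64(84.28)) contrast 400
130 edge 447 (np.float64(0.2), np.float64(63.64)) line 427.6 (np.float64(-5.42), np.float64(62.13)) contrast 370
170 edge 444 (np.float64(0.22), np.float64(42.6)) line 425.3 (np.float64(-5.19), np.float64(39.58)) contrast 380
210 edge 439 (np.float64(-0.16), np.float64(20.46)) line 421.4 (np.float64(-5.26), np.float64(15.81)) contrast 368
250 edge 433 (np.float64(-0.34), np.float64(-3.66)) line 433.5 (np.float64(6.19), np.float64(-10.62)) contrast 403
```

View pics/w11c.png

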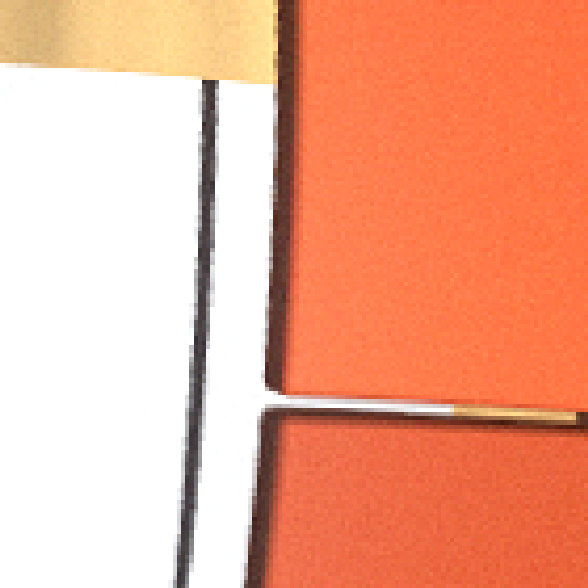

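```bash
cat > m2.py <<'E'
from h import *
import sys
E=np.array([.634,-.0315]);y=np.radians(5.46);xp=np.array([np.cos(y),np.sin(y)]);yp=np.array([-xp[1],xp[0]])
im,_,c=load(sys.argv[1])
for a in sys.argv[2:]:
    n,u,v,z=a.split(','); d=wplane(c,float(u),float(v),float(z))[:2]-E; print(n,np.round([d@xp*1e3,d@yp*1e3],2))
E
python3 m2.py w11 bot,445.3,100,.026 top,450.6,100,.034 line,429.5,100,.0205 bot,443.8,145,.026 top,448.2,145,.034 line,427.2,145,.0205 freeedge,487.8,157,.0205
```

```text
bot [ 2.15 79.31]
top [ 1.75 79.27]
line [-5.02 78.76]
bot [ 2.65 54.85]
top [ 1.75 55.9 ]
line [-5.15 53.77]
freeedge [35.25 48.57]
```

Same-image measurement gives about 6.9 mm left, and the TCP estimate is 6.6. I'll move 6 mm and look again.

>>> {"api": "send_rows", "payload": {"plan": [[[0,2,0,0,0,0,0],[0,2,0,0,0,0,0],[0,1,0,0,0,0,0],[0,1,0,0,0,0,0],[0,0,0,0,0,0,0],[0,0,0,0,0,0,0]]]}}

```text
t: 15.0
eef_pos: [0.5727, -0.0371, 0.0627]
ee_rot: [[-0.095, 0.995, -0.004], [0.995, 0.095, 0.0], [0.001, -0.004, -1.0]]
wrist_force: [-9.5, -0.5, 11.3]
opening: 0.0069
```

```bash
python3 look.py w12; python3 - <<'E'
from h import *
im,_,_=load('w12'); cv2.imwrite('pics/w12c.png',cv2.convertScaleAbs(cv2.resize(im[60:200,380:520],None,fx=4.2,fy=4.2,interpolation=cv2.INTER_NEAREST),alpha=1.5))
cv2.imwrite('pics/w12d.png',cv2.convertScaleAbs(cv2.resize(im[190:310,380:500],None,fx=4.2,fy=4.2,interpolation=cv2.INTER_NEAREST),alpha=1.5))
E
```

```text
15.0 [ 0.5727 -0.0371  0.0627] yaw 5.46 tilt [-0.0042  0.0001] F [-9.5 -0.5 11.3] M [-0.14  1.38 -0.01] 0.006899533888767872
along x_p -61.53295617299019 along y_p 0.21326963456591488
```

View pics/w12c.png

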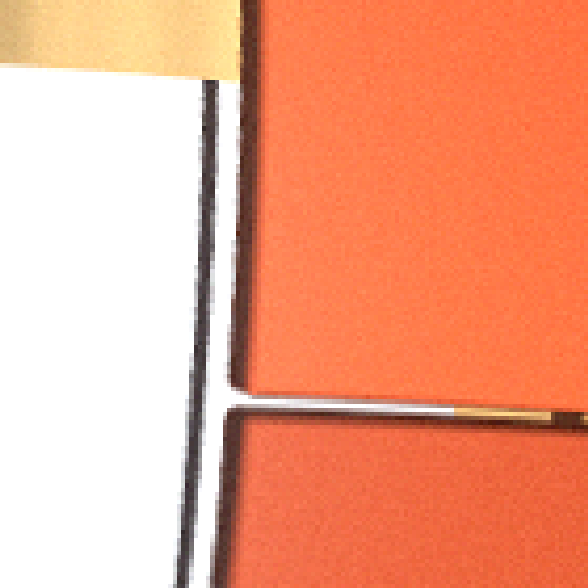

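View pics/w12d.png

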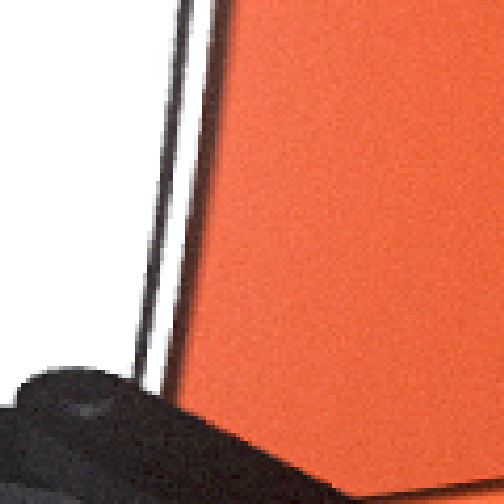

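```bash
python3 m2.py w12 bot,437.0,100,.026 top,441.5,100,.034 line,429.4,100,.0205 bot,434.7,145,.026 top,438.8,145,.034 line,427.2,145,.0205 free,487.8,157,.0205 line2,419.5,220,.0205 bot2,427.3,220,.026 top2,430.5,220,.034
```

```text
bot [ 2.27 78.96]
top [ 1.61 78.88]
line [-0.09 78.81]
bot [ 2.2  54.68]
top [ 1.37 55.73]
line [-0.17 53.84]
free [40.17 48.65]
line2 [-0.78  9.68]
bot2 [ 2.04 11.74]
top2 [ 0.81 14.83]
```

>>> {"api": "send_rows", "payload": {"plan": [[[0,1,0,0,0,0,0],[0,0.9,0,0,0,0,0],[0,0,0,0,0,0,0],[0,0,0,0,0,0,0]]]}}

```text
t: 15.5
eef_pos: [0.5747, -0.037, 0.0626]
ee_rot: [[-0.095, 0.995, -0.004], [0.995, 0.095, 0.0], [0.0, -0.004, -1.0]]
wrist_force: [-8.6, -1.4, 10.3]
opening: 0.0068
```

```bash
python3 look.py w13; python3 - <<'E'
from h import *
im,_,_=load('w13'); cv2.imwrite('pics/w13c.png',cv2.convertScaleAbs(cv2.resize(im[60:200,380:520],None,fx=4.2,fy=4.2,interpolation=cv2.INTER_NEAREST),alpha=1.5))
E
```

```text
15.5 [ 0.5747 -0.037   0.0626] yaw 5.46 tilt [-0.004   0.0001] F [-8.6 -1.4 10.3] M [-0.15  1.31  0.01] 0.006812907017370985
along x_p -59.54826483722213 along y_p 0.15659781463532846
```

View pics/w13c.png

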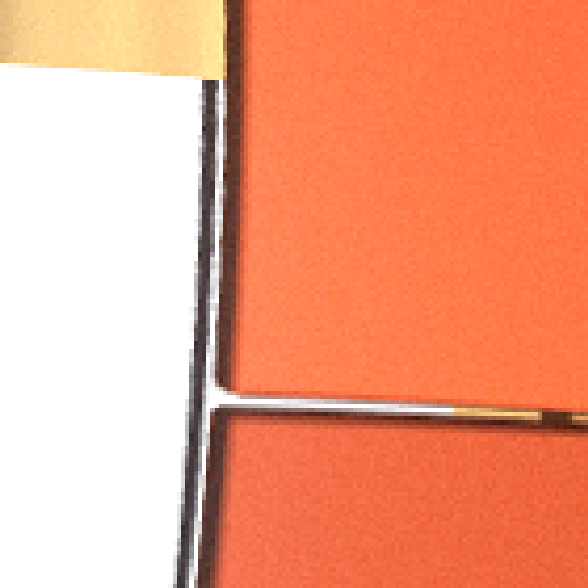

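View pics/w13sb.png

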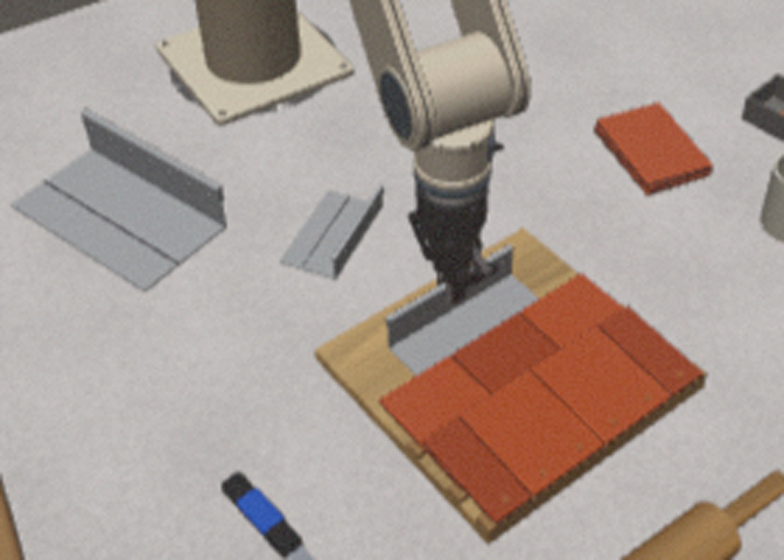

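The line meets the edge: the remaining strip of about 2 mm matches the 2.1 mm parallax of the edge's underside. I'll check the centring in the same frame, then press down more firmly.

```bash
python3 m2.py w13 bot,432.6,100,.026 line,429.4,100,.0205 bot,430.4,145,.026 line,427.2,145,.0205 jointLM_top,434.5,155,.034 hemLend,317.3,62,.068 flangeL,429,79,.0205; echo w3; python3 - <<'E'
from h import *
im,_,_=load('w3'); 
for i,(r0,r1) in enumerate([(25,60),(115,140),(198,225),(268,296)]):
    g=im[r0:r1,335:385].astype(float); print(r0, [ (r0+k,int(x)) for k,x in enumerate(g[...,2].mean(1))])
E
```

```text
bot [ 1.79 78.75]
line [ 1.97 78.79]
bot [ 1.74 54.55]
line [ 1.9  53.82]
jointLM_top [ 1.4  50.41]
hemLend [-58.64  89.97]
flangeL [ 1.47 90.39]
w3
25 [(25, 183), (26, 183), (27, 185), (28, 183), (29, 184), (30, 184), (31, 184), (32, 184), (33, 185), (34, 181), (35, 167), (36, 163), (37, 161), (38, 140), (39, 153), (40, 176), (41, 175), (42, 175), (43, 175), (44, 174), (45, 175), (46, 175), (47, 175), (48, 175), (49, 175), (50, 175), (51, 175), (52, 175), (53, 175), (54, 175), (55, 175), (56, 175), (57, 175), (58, 175), (59, 175)]
115 [(115, 179), (116, 179), (117, 180), (118, 180), (119, 180), (120, 180), (121, 180), (122, 180), (123, 180), (124, 165), (125, 139), (126, 119), (127, 108), (128, 154), (129, 161), (130, 159), (131, 159), (132, 159), (133, 158), (134, 158), (135, 159), (136, 159), (137, 159), (138, 159), (139, 159)]
198 [(198, 171), (199, 171), (200, 171), (201, 171), (202, 172), (203, 172), (204, 172), (205, 173), (206, 173), (207, 173), (208, 177), (209, 167), (210, 94), (211, 62), (212, 120), (213, 172), (214, 197), (215, 193), (216, 193), (217, 193), (218, 193), (219, 193), (220, 192), (221, 193), (222, 193), (223, 193), (224, 193)]
268 [(268, 193), (269, 193), (270, 193), (271, 193), (272, 193), (273, 193), (274, 193), (275, 192), (276, 192), (277, 193), (278, 193), (279, 193), (280, 195), (281, 180), (282, 159), (283, 181), (284, 186), (285, 185), (286, 185), (287, 186), (288, 187), (289, 186), (290, 187), (291, 187), (292, 185), (293, 186), (294, 186), (295, 186)]
```

>>> {"api": "send_rows", "payload": {"plan": [[[0,0,0.2,0,0,0,0],[0,0,0.2,0,0,0,0],[0,0,0,0,0,0,0],[0,0,0,0,0,0,0]]]}}

```text
t: 16.0
eef_pos: [0.5747, -0.037, 0.0626]
ee_rot: [[-0.095, 0.995, -0.004], [0.995, 0.095, 0.0], [0.0, -0.004, -1.0]]
wrist_force: [-10.5, -0.9, 14.1]
opening: 0.007
```

```bash
python3 m2.py w3 L,334,38.8,.034 R,334,281.8,.034 jLM_a,334,124.8,.034 jLM_b,334,127.8,.034 jMR,334,211,.034; python3 m2.py w2 R,395,231,.034 jLM,394,65.5,.034 jMR,393,151.5,.034; python3 look.py w14
python3 - <<'E'
from h import *
im,_,_=load('w14'); cv2.imwrite('pics/w14c.png',cv2.convertScaleAbs(cv2.resize(im[60:200,380:520],None,fx=4.2,fy=4.2,interpolation=cv2.INTER_NEAREST),alpha=1.5))
E
```

```text
L [  4.81 146.06]
R [   3.54 -146.7 ]
jLM_a [ 3.48 50.22]
jLM_b [ 3.45 46.91]
jMR [  3.09 -49.35]
R [   6.44 -147.08]
jLM [-0.99 47.55]
jMR [ -1.27 -49.7 ]
16.0 [ 0.5747 -0.037   0.0626] yaw 5.46 tilt [-0.0039  0.0001] F [-10.5  -0.9  14.1] M [-0.13  1.47  0.02] 0.006973569746527423
along x_p -59.50581566919218 along y_p 0.16838709221937784
```

View pics/w14c.png

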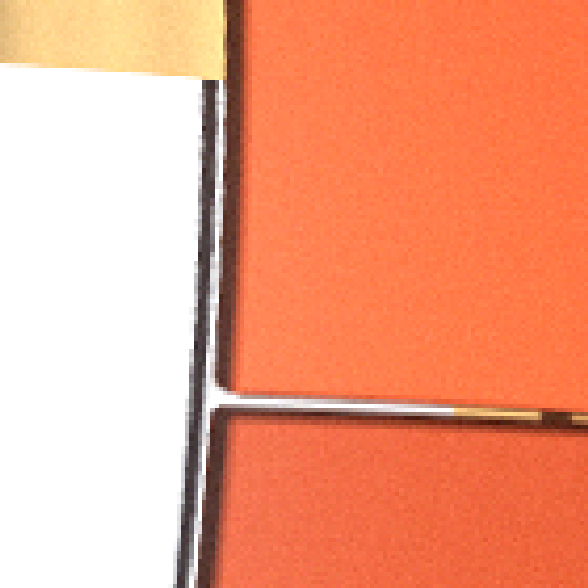

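View pics/w14b.png

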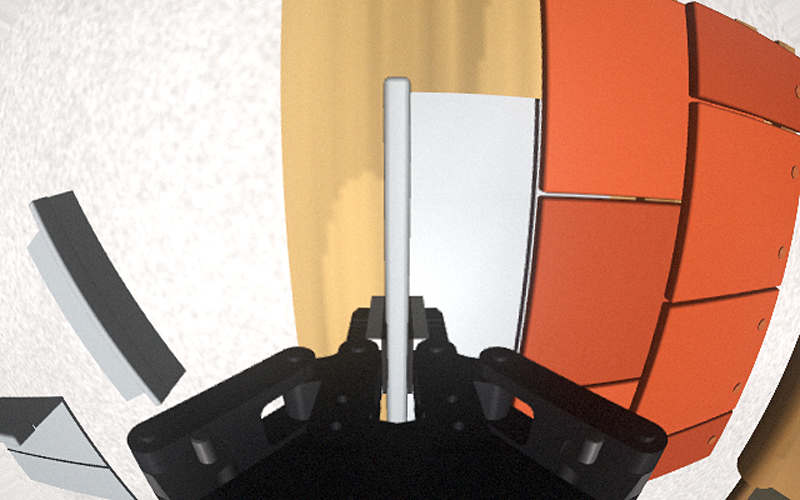

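>>> {"api": "send_rows", "payload": {"plan": [[[0,0,0.4,0,0,0,0],[0,0,0.4,0,0,0,0],[0,-0.7,0,0,0,0,0],[0,-0.7,0,0,0,0,0],[0,0,0,0,0,0,0],[0,0,0,0,0,0,0],[0,0,0,0,0,0,0]]]}}

```text
t: 16.8
eef_pos: [0.5748, -0.037, 0.0627]
ee_rot: [[-0.095, 0.995, -0.001], [0.995, 0.095, 0.0], [0.0, -0.001, -1.0]]
wrist_force: [-9.3, 0.6, 18.5]
opening: 0.0071
```

```bash
python3 look.py w15; python3 - <<'E'
from h import *
im,_,_=load('w15'); cv2.imwrite('pics/w15c.png',cv2.convertScaleAbs(cv2.resize(im[60:200,380:520],None,fx=4.2,fy=4.2,interpolation=cv2.INTER_NEAREST),alpha=1.5))
E
```

```text
16.8 [ 0.5748 -0.037   0.0627] yaw 5.46 tilt [-0.0009  0.0001] F [-9.3  0.6 18.5] M [ 0.08  1.27 -0.02] 0.007053839734195857
along x_p -59.50192197651812 along y_p 0.14989132997758006
```

View pics/w15c.png

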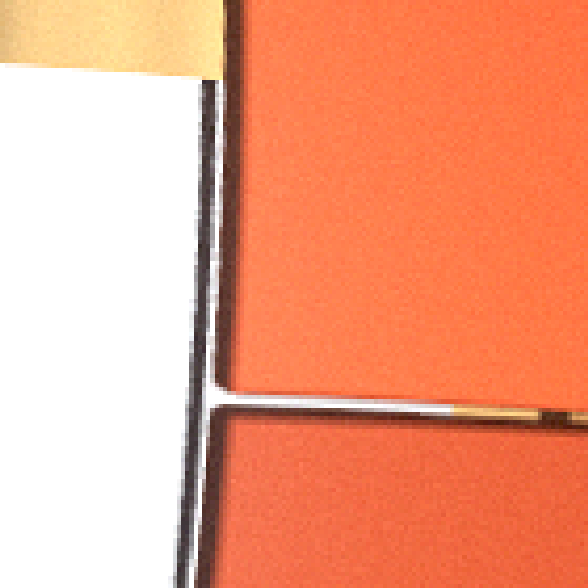

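View pics/w15sb.png

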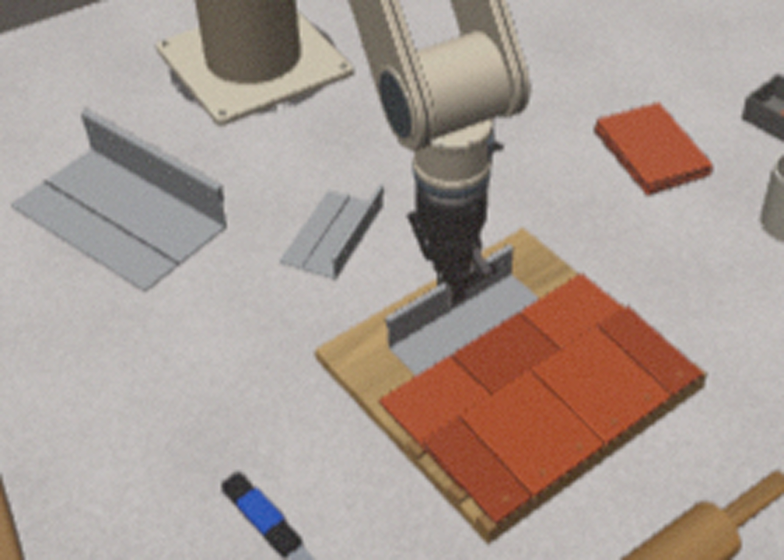

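```bash
python3 - <<'E'
from station import env
s=env.state();print(s['t'],s['eef_pos'],s['wrist_force'],s['opening']);print(env.sign_off())
E
```

```text
16.9 [ 0.57474672 -0.03700659  0.06264404] [-8.84473909  1.07507613 17.78458482] 0.006766695918450201
the job is handed in; nothing more can be done
None
```

The flashing is in place. I gripped the middle-sized flashing (180 mm long) by its hem and lowered it onto the bare board. I then slid it flat under the bottom course until the scribed line met the shingle edge. I handed the job in at 16.9 s, still holding it and pressing down.

**Last checks**
- **Line at the shingle edge:** the line was within about 0.2 mm of the edge in the wrist picture. The tool position puts it about 0.5 mm past the edge.
- **Squareness:** the tool's yaw was 5.46°, the same as measured for the shingle edge, and its tilt was about 0.05°.
- **Pressing down:** the wrist force read about 18 N, so roughly 21 N of press after the weight in the grip. Friction from the slide left about 9 N sideways, and nothing moved over the last second.
- **Shingles and other items:** I saw no shingle lift and no other item moved in the part of the scene picture I viewed. I did not check the items outside that part again.

**Where the checks disagreed:** the tool position shows the flashing centred to 0.2 mm. The joint between the left and middle shingles, compared across two wrist views, suggests it may sit about 1 mm to the right. I left it there because that is within the 2 mm camera calibration.

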